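Find the rocking corner of a levelling plate and press its shim flat

ROBOT

A 6-joint arm with a two-finger parallel gripper is mounted at the origin on a cart in front of the work surface, level with it; the furniture and walls round the work are solid. World frame = base frame: x ahead of the robot, y to its left, z up, the work surface at z = 0. Lengths are in m, angles in rad, forces in N, time in s.
With the tool pointing down it reaches from about 0.35 to 0.775 m from the base axis. Payload 5.5 kg.
Tool frame: the origin (TCP) lies on the centre line of the jaws, within the pads' length; the fingertips stand 8 mm ahead of it and the grasp point (between the pads) lies 11 mm behind it; z points along the fingers, y is the direction in which the jaws open and shut (so a half turn about z gives the same grasp; the last joint's range is limited). The gripper opens to 85 mm and grips with 20 to 120 N. Pads are 22 mm wide; open, the fingers measure 114 mm over their backs; the gripper's body (76 mm by 85 mm) begins 54 mm behind the grasp point. The pads swing forward as they close: fully open they stand 13 mm farther back than shut.
Start: joints at [1.111, 0.313, 0.046, 1.304, 0, 1.431], TCP at [0.181, 0.546, 0.239] pointing down, gripper open.
Joint ranges: [-2.76, 2.76], [-0.86, 1.69], [-1.03, 1.26], [-2.2, 2.34], [-1.47, 1.5], [-3.14, 3.14]. Speed limits (rad/s): [2.57, 2.57, 3.14, 3.14, 3.14, 3.14].

INTERFACE

Orientations are given as a unit quaternion [w, x, y, z].
In Python, from workcell import env gives the robot as it stands. The module is installed in compiled form; this text tells all that it offers.
- The arm moves only by the tool play_rows, never from a script. Its argument "steps" is a list of rows, each an object with "claw": the closure in counts, from 0 (fully open) to 255 (shut); "dp": the shift along the tool's x, y, z in m, a list of three; "angular": the turn, a rotation vector about the tool's x, y, z in degrees, a list of three. In form: [{"claw": claw, "dp": [dx, dy, dz], "angular": [wx, wy, wz]}, ...]. A call has exactly 8 rows; each row shifts and turns the commanded pose from where the row before left it, along the tool's axes as they then stand; what a row does not reach is not made up. A row lasts 1/12 s, in which the tool goes at most 41.7 mm and 7.16 degrees, less where a joint would pass 70% of its speed; a pose out of reach is approached as far as the arm can. A call is refused whole if a number of a shift passes 0.0417 or a number of a turn 7.16, either way. A call with a gripper value outside its range is refused whole. The fingers move at their own pace and stop on an object; "force" is the grip in N (left out, the last holds). Time passes only in rows, so rows that do not move let the fingers close, or fill a call up. It gives the time, the measured TCP pose, the force and the opening at its end, in the units of the state.
- env.get_state(): the state, without advancing time (a new reading comes with each control period).
- env.read_camera(name): name is "scene" or "top"; returns (picture, depth): 420x560x3 uint8, red, green, blue; 420x560 float32, m along the optical axis (not along the pixel's ray), 0 where there is no reading.
- env.calibration(name): a dict with "fx", "fy", "cx", "cy" (pixels), "world_from_camera" (4x4, takes a point from camera to world coordinates). Camera axes: x right, y down, z forward; pixel columns grow to the right and rows downward; lengths in m; the calibration is good to about 2 mm. A picture is of the moment at which its call begins. calibration takes no time and is no camera call.
- env.hand_in(): hands the job in, once; it reports no verdict.
The state is a dict: "clock": time; "joint_pos": joint angles; "qvel": joint speeds; "tau": joint torques, N m; "tcp_pos": TCP position; "orientation": TCP orientation; "wrist_force": force on the tool from outside, world axes, zero at the start; "ft_torque": the same for the moment, N m; "finger_gap": finger opening in m.
Only numpy, scipy, OpenCV 4.12 (cv2) and the standard library are available. Lean on these libraries where they do the work, as an engineer would, in place of code of your own. Each camera call takes 0.05 s, during which the arm holds its last target. There are 200 camera calls.

TASK

The aluminium plate rocks on one corner: press its corners down with the fingertips, one after another at the blue dots, until you find the one that gives, and press that one down as far as it goes. Then let it up and press that corner's brass shim down flat, so that the plate stands firm, leaving the other three shims standing up. Only press: do not lift the plate or push it out of its place, and leave the things around it where they are.

Things in the scene. Friction and masses are not known exactly. Their poses are not given: they have to be found in the camera images.
- base: dark steel base, 160 x 116 x 10 mm, screwed to the bench (it cannot move), under the aluminium plate. Origin: centre of its underside; its x axis runs along its 160 mm side, away from the robot (it may be turned by up to 0.5 rad to the right), y to the left, z up.
- plate: loose aluminium plate, 160 x 116 x 10 mm, 0.22 kg, lying level on four rubber pads on the base, with side slots for the shims and a steel boss 28 mm across, 5 mm high in the middle. Origin: centre of its underside, 24 mm above the bench; axes like the base's. Three corners stand firm; one, not known beforehand, rocks. Nothing shows which before it is pressed. Plinths in the slots keep it in place to about 2 mm.
- spot_near_left (a point): the place to press the near left corner of the plate: the middle of its 12 mm blue dot, on the top of the level plate, 34 mm above the bench, 66 mm along and 42 mm across from the plate's middle. Fixed to the base: it does not follow a dip. If this corner is the one that rocks, 3 to 6 N here make it dip by about 4 mm to a hard stop; it comes back when let go.
- spot_near_right (a point): the place to press the near right corner of the plate: the middle of its 12 mm blue dot, on the top of the level plate, 34 mm above the bench, 66 mm along and 42 mm across from the plate's middle. Fixed to the base: it does not follow a dip. If this corner is the one that rocks, 3 to 6 N here make it dip by about 4 mm to a hard stop; it comes back when let go.
- spot_far_left (a point): the place to press the far left corner of the plate: the middle of its 12 mm blue dot, on the top of the level plate, 34 mm above the bench, 66 mm along and 42 mm across from the plate's middle. Fixed to the base: it does not follow a dip. If this corner is the one that rocks, 3 to 6 N here make it dip by about 4 mm to a hard stop; it comes back when let go.
- spot_far_right (a point): the place to press the far right corner of the plate: the middle of its 12 mm blue dot, on the top of the level plate, 34 mm above the bench, 66 mm along and 42 mm across from the plate's middle. Fixed to the base: it does not follow a dip. If this corner is the one that rocks, 3 to 6 N here make it dip by about 4 mm to a hard stop; it comes back when let go.
- shim_near_left (a point): where to press the near left shim: the fingertip's place when it is flat, 37 mm above the bench (3 mm over the plate), 7 mm short of its free end; fixed to the base. The shim: a brass leaf 28 x 20 x 2 mm, 38 mm from this corner's blue dot, hinged at its +x end (base frame); the free -x end stands 11 to 14 mm above flat at first. 2 to 7 N bend it flat; it stays where it is left.
- shim_near_right (a point): where to press the near right shim: the fingertip's place when it is flat, 37 mm above the bench (3 mm over the plate), 7 mm short of its free end; fixed to the base. The shim: a brass leaf 28 x 20 x 2 mm, 38 mm from this corner's blue dot, hinged at its +x end (base frame); the free -x end stands 11 to 14 mm above flat at first. 2 to 7 N bend it flat; it stays where it is left.
- shim_far_left (a point): where to press the far left shim: the fingertip's place when it is flat, 37 mm above the bench (3 mm over the plate), 7 mm short of its free end; fixed to the base. The shim: a brass leaf 28 x 20 x 2 mm, 38 mm from this corner's blue dot, hinged at its +x end (base frame); the free -x end stands 11 to 14 mm above flat at first. 2 to 7 N bend it flat; it stays where it is left.
- shim_far_right (a point): where to press the far right shim: the fingertip's place when it is flat, 37 mm above the bench (3 mm over the plate), 7 mm short of its free end; fixed to the base. The shim: a brass leaf 28 x 20 x 2 mm, 38 mm from this corner's blue dot, hinged at its +x end (base frame); the free -x end stands 11 to 14 mm above flat at first. 2 to 7 N bend it flat; it stays where it is left.
- loose_pad (a joint): how far the springy pad under the rocking corner has sunk at its outer edge: 0 level, 0.005 m fully down at its stop (the plate then tilts by about 0.1 rad); it springs back. This does not say which corner it is under.
- loose_shim (a joint): angle of the shim at the rocking corner (whichever that is): 0 to 0.08 rad at the start, standing up; 0.5 rad pressed flat. Pressed flat it wedges the springy pad, and that corner no longer dips.
- firm_shim_b (a joint): angle of the shim at one of the three firm corners (any of them): 0 to 0.08 rad standing up, 0.5 rad pressed flat.
- firm_shim_c (a joint): angle of the shim at one of the three firm corners (any of them): 0 to 0.08 rad standing up, 0.5 rad pressed flat.
- firm_shim_d (a joint): angle of the shim at one of the three firm corners (any of them): 0 to 0.08 rad standing up, 0.5 rad pressed flat.
- vial_pink_mid (a point): bystander, to be left alone: glass vial with a red-topped cap and pink content, 45 mm across, 79 mm tall; point at its middle.
- vial_green_mid (a point): bystander, to be left alone: glass vial with a green-topped cap and green content, 45 mm across, 79 mm tall; point at its middle.
- screwdriver_mid (a point): bystander, to be left alone: flat screwdriver with an orange handle, 190 x 73 x 23 mm as it lies; point at its middle.
- tape_roll_mid (a point): bystander, to be left alone: roll of pale yellow masking tape lying flat, 103 mm across, 19 mm high; point at its middle.
- sample_pot_mid (a point): bystander, to be left alone: white sample pot with a blue lid, 49 mm across, 59 mm tall; point at its middle.

How it is judged:
On the way, in this order (a step that is already met when the one before it is completed fails the run):
1. the rocking corner is pressed down with the fingers, nearly as far as it goes (value of joint loose_pad above 0.003 m and contact force between the fingers and plate above 0.5 N), for 0.1 s.
2. the shim of that corner is pressed flat (value of joint loose_shim above 0.42 rad), for 0.1 s.
At the end, for the whole second after the job is handed in: The rocking corner's shim is within 0.1 rad of flat and its pad sunk less than 1.5 mm; the other shims are bent down less than 0.25 rad; the plate is at rest, level within 0.03 rad, within 8 mm of its start; the bystanders are within 30 mm of theirs (value of joint loose_shim above 0.4 rad and value of joint loose_pad below 0.0015 m and value of joint each of firm_shim_b, firm_shim_c, firm_shim_d below 0.25 rad and angle between plate's own z axis and vertical below 0.03 rad and distance of plate from where it was at the start of the episode below 0.008 m and linear speed of plate below 0.02 m/s and distance of each of vial_pink_mid, vial_green_mid, screwdriver_mid, tape_roll_mid, sample_pot_mid from where it was at the start of the episode below 0.03 m); the robot touches nothing.
It fails at once if the shim of a firm corner is pressed down (value of joint any of firm_shim_b, firm_shim_c, firm_shim_d above 0.3 rad).
It fails at once if the plate is lifted or pushed out of its place (distance of plate from where it was at the start of the episode above 0.012 m).
It fails at once if a bystander is moved by more than 40 mm, so lifted, carried or knocked away (distance of any of vial_pink_mid, vial_green_mid, screwdriver_mid, tape_roll_mid, sample_pot_mid from where it was at the start of the episode above 0.04 m).
It also fails if it takes over 58 s, if anything falls off the work surface, if the arm or the gripper's body presses on something with over 40 N, if the wrist force passes 120 N, or if a joint passes its speed limit or range.

## Working session

There is one attempt and no reset: what is moved stays moved. The work goes in short steps, Python scripts to look and compute and a tool call to move; the robot and the scene stay as the last step left them, time stands still between calls to the robot, and variables do not carry over. Pictures are saved under pics/ and viewed, about 8 in all and at most 12, crops included, and the job is handed in when it is done.

Besides the shell and the picture viewer there is one more tool, called as a command line: name --argument value ..., lists and objects as JSON in quotes. play_rows: Moves the arm, as the interface text tells. Its arguments: {"type":"object","properties":{"steps":{"type":"array","items":{"type":"object","properties":{"claw":{"type":"number"},"dp":{"type":"array","items":{"type":"number"}},"angular":{"type":"array","items":{"type":"number"}}}}},"force":{"type":"number"}},"required":["steps"]}

```bash
mkdir -p pics
python3 - <<'E'
from workcell import env
import cv2,numpy as np
s=env.get_state();print({k:np.round(v,3).tolist() for k,v in s.items()})
for n in("scene","top"):
    p,d=env.read_camera(n);np.savez(f'{n}.npz',p=p,d=d);cv2.imwrite(f'pics/{n}0.png',p[:,:,::-1])
    c=env.calibration(n);print(n,c)
E
```

```text
{'clock': 0.0, 'joint_pos': [1.111, 0.314, 0.045, 1.304, 0.0, 1.431], 'qvel': [-0.002, 0.0, 0.001, -0.002, -0.001, 0.001], 'tau': [-0.001, -48.062, 29.854, 0.019, -0.0, 0.0], 'tcp_pos': [0.181, 0.545, 0.238], 'orientation': [-0.0, 0.159, 0.987, -0.001], 'wrist_force': [-0.019, 0.999, -0.631], 'ft_torque': [-0.008, -0.015, -0.008], 'finger_gap': 0.085}
scene {'fx': 491.06266789372336, 'fy': 491.06266789372336, 'cx': 281.88511413803093, 'cy': 212.35375617750873, 'world_from_camera': array([[ 0.79853564, -0.27104708,  0.53747029, -0.23464904],
       [-0.60168827, -0.38561602,  0.69947946, -1.06158362],
       [ 0.01766529, -0.88194885, -0.47101398,  0.66746731],
       [ 0.        ,  0.        ,  0.        ,  1.        ]])}
top {'fx': 411.88057688841656, 'fy': 411.88057688841656, 'cx': 279.6125999581603, 'cy': 208.90490482718576, 'world_from_camera': array([[ 0.02700294, -0.98809079,  0.15148413,  0.30702253],
       [-0.99956899, -0.02843543, -0.0072977 , -0.14844328],
       [ 0.01151831, -0.15122178, -0.98843275,  1.2663475 ],
       [ 0.        ,  0.        ,  0.        ,  1.        ]])}
```

View pics/top0.png

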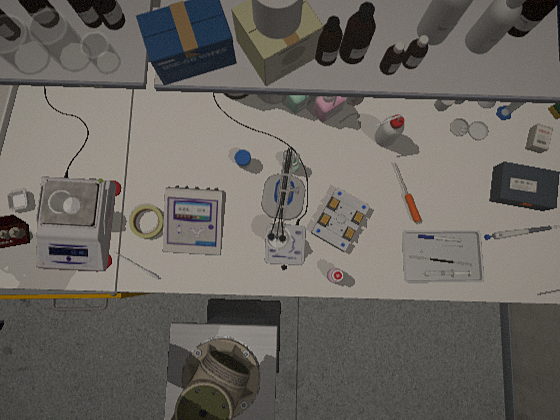

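View pics/scene0.png

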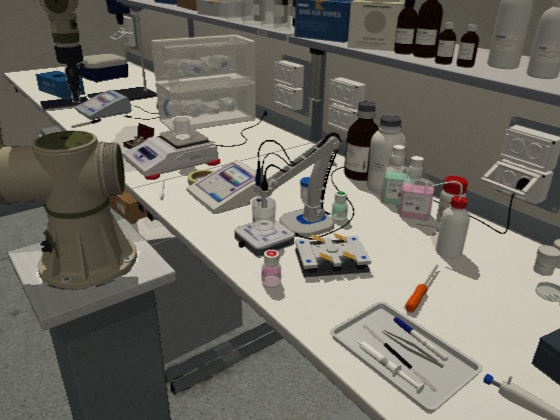

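The top view shows the plate at about (341,219), with a lamp or stand just to its left (285,200). The pink vial is at (337,275) and the screwdriver at (408,195). Next I'll locate the blue dots.

```bash
cat > h.py <<'E'
import numpy as np,cv2
from workcell import env
def cast(n,u,v,z):
    c=env.calibration(n);T=c["world_from_camera"]
    r=T[:3,:3]@np.array([(u-c["cx"])/c["fx"],(v-c["cy"])/c["fy"],1]);o=T[:3,3]
    return o+r*(z-o[2])/r[2]
def proj(n,p):
    c=env.calibration(n);T=np.linalg.inv(c["world_from_camera"]);q=T[:3,:3]@np.array(p)+T[:3,3]
    return c["fx"]*q[0]/q[2]+c["cx"],c["fy"]*q[1]/q[2]+c["cy"]
def cloud(n,d):
    c=env.calibration(n);T=c["world_from_camera"];v,u=np.indices(d.shape)
    P=np.stack([(u-c["cx"])/c["fx"]*d,(v-c["cy"])/c["fy"]*d,d],-1)
    return P@T[:3,:3].T+T[:3,3]
def dots(n,p,box,z=.034):
    x0,y0,x1,y1=box;h=cv2.cvtColor(p,cv2.COLOR_RGB2HSV)[y0:y1,x0:x1]
    m=cv2.inRange(h,(100,90,40),(130,255,255))
    k,l,s,c=cv2.connectedComponentsWithStats(m)
    return [(s[i,4],np.round(c[i]+[x0,y0],1),np.round(cast(n,*(c[i]+[x0,y0]),z),4)) for i in range(1,k) if s[i,4]>4]
E
python3 - <<'E'
from h import *
for n,b in(("top",(308,180,378,258)),("scene",(290,228,375,282))):
    f=np.load(n+'.npz');p=f['p']
    for x in dots(n,p,b):print(n,*x)
    x0,y0,x1,y1=b
    cv2.imwrite(f'pics/{n}c.png',cv2.resize(p[y0:y1,x0:x1,::-1],None,fx=6,fy=6,interpolation=cv2.INTER_CUBIC))
a=cv2.imread('pics/topc.png');b=cv2.imread('pics/scenec.png');h=max(a.shape[0],b.shape[0])
pad=lambda i:cv2.copyMakeBorder(i,0,h-i.shape[0],0,0,cv2.BORDER_CONSTANT)
o=np.hstack([pad(a),pad(b)]);cv2.imwrite('pics/crop1.png',cv2.resize(o,None,fx=.85,fy=.85))
P=cloud("top",np.load('top.npz')['d'])
Q=P.reshape(-1,3);m=(Q[:,0]>.15)&(Q[:,0]<.6)&(Q[:,1]>-.5)&(Q[:,1]<.05)&(Q[:,2]>.05)&(Q[:,2]<.6);Q=Q[m]
g=np.zeros((23,28))
for x,y,z in Q:
    i,j=int((x-.15)/.02),int((y+.5)/.02);g[i,j]=max(g[i,j],z)
print("rows x from .59 down, cols y from .04 to -.5; cm")
for i in range(22,-1,-1):print('%.2f'%(.15+i*.02),' '.join('%2d'%(g[i,j]*100) for j in range(27,-1,-1)))
E
```

```text
top 10 [339.2 193. ] [ 0.5502 -0.3379  0.034 ]
top 10 [363.3 206.7] [ 0.51   -0.4114  0.034 ]
top 9 [318. 230.] [ 0.4351 -0.2747  0.034 ]
top 11 [342.5 244.4] [ 0.394  -0.3487  0.034 ]
scene 8 [353.5 238.5] [ 0.5513 -0.3349  0.034 ]
scene 10 [301.5 241.8] [ 0.435  -0.2718  0.034 ]
scene 12 [363.4 256.9] [ 0.5113 -0.4091  0.034 ]
scene 11 [308.  260.6] [ 0.3948 -0.3453  0.034 ]
rows x from .59 down, cols y from .04 to -.5; cm
0.59  0  0  0  0  0  0  0  0  0  0  0 25 24 23  0  0  0  0  0  0  0  0  0  0  0  0  0  0
0.57  0  0  0  0  0  0  0  0  0  0 23 25 23  0  0  0  0  0  0  0  0  0  0  0  0  0  0  0
0.55  0  0  0  0  0  0  0  0  0  0 22 23 22  6  0  0  0  0  0  0  0  0  0  0  0  0  0  0
0.53  7  7  7  0  0  0  0  0  0  0 21 22 21  5  0  0  0  0  0  0  0  0  0  0  0  0  0  0
0.51  8  8  8  0  0  0  0  0  0  0 21 21  0  0  0  0  0  0  0  0  0  0  0  0  0  0  0  0
0.49  7  7  7  0  0  0  0  0  0  0 19 19  0  0  0  0  0  0  5  5  0  0  0  0  0  0  0  0
0.47  7  7  6  0  0  0  0  0  0  0 22 18  0  0  0  0  0  0  0  0  0  0  5  0  0  0  0  0
0.45  6  6  6  0  0  0  0  0  0  0 24 18  0  0  
[... 675 characters left out ...]
 0  0  0  0  0  0  0  0  0  0  0  0  0  0  0  0  8  8  8  0  0  0  0  0  0  0
0.27  0  0  0  0  0  0  0  0  0  0  0  0  0  0  0  0  0  0  5  7  0  0  0  0  0  0  0  0
0.25  0  0  0  0  0  0  0  0  0  0  0  0  0  0  0  0  0  0  0  0  0  0  0  0  0  0  0  0
0.23  0  0  0  0  0  0  0  0  0  0  0  0  0  0  0  0  0  0  0  0  0  0  0  0  0  0  0  0
0.21  0  0  0  0  0  0  0  0  0  0  0  0  0  0  0  0  0  0  0  0  0  0  0  0  0  0  0  0
0.19  0  0  0  0  0  0  0  0  0  0  0  0  0  0  0  0  0  0  0  0  0  0  0  0  0  0  0  0
0.17  0  0  0  0  0  0  0  0  0  0  0  0  0  0  0  0  0  0  0  0  0  0  0  0  0  0  0  0
0.15  0  0  0  0  0  0  0  0  0  0  0  0  0  0  0  0  0  0  0  0  0  0  0  0  0  0  0  0
```

View pics/crop1.png

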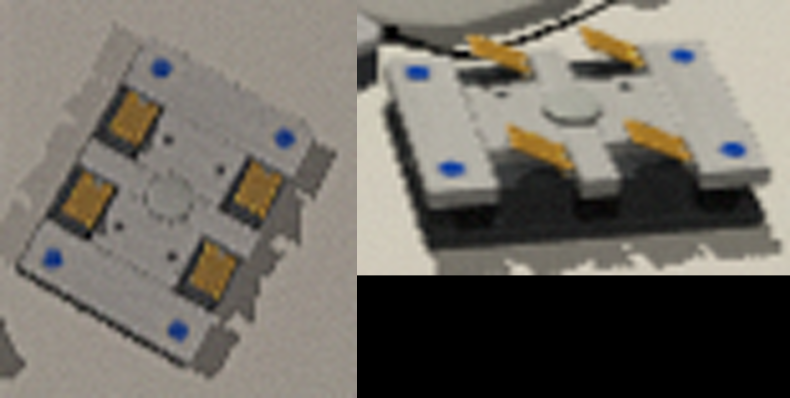

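The dots from both views agree to about 3 mm. The plate centre is near (0.473,-0.342) and turned by -28.6°. I'll shut the gripper, rise, turn 10.3° to line up with the plate, and set out on an arc that passes above the lamp (its top is about 0.26 m).

play_rows --steps '[{"claw":255,"dp":[0,0,-0.0375],"angular":[0,0,2.575]},{"claw":255,"dp":[0,0,-0.0375],"angular":[0,0,2.575]},{"claw":255,"dp":[0,0,-0.0375],"angular":[0,0,2.575]},{"claw":255,"dp":[0,0,-0.0375],"angular":[0,0,2.575]},{"claw":255,"dp":[-0.0386,-0.0138,0],"angular":[0,0,0]},{"claw":255,"dp":[-0.0386,-0.0138,0],"angular":[0,0,0]},{"claw":255,"dp":[-0.0386,-0.0138,0],"angular":[0,0,0]},{"claw":255,"dp":[-0.0386,-0.0138,0],"angular":[0,0,0]}]' --force 30

```text
clock: 0.77
tcp_pos: [0.2905, 0.4224, 0.3891]
orientation: [0.0, 0.247, 0.969, 0.0]
wrist_force: [1.5, 0.5, 0.7]
finger_gap: 0.0001
```

```bash
cat >> h.py <<'E'
C=np.array([.4727,-.3417]);A=np.deg2rad(-28.6);ex=np.array([np.cos(A),np.sin(A)]);ey=np.array([-ex[1],ex[0]])
def loc(p):return np.round([(p[:2]-C)@ex*1e3,(p[:2]-C)@ey*1e3],1)
def st():
    s=env.get_state();q=s["orientation"]
    from scipy.spatial.transform import Rotation as R
    r=R.from_quat(np.r_[q[1:],q[0]]).as_matrix()
    print('t%.2f'%s["clock"],'tcp',np.round(s["tcp_pos"],4),'loc',loc(s["tcp_pos"]),'F',np.round(s["wrist_force"],2),'q',np.round(s["joint_pos"],2),'gap',round(s["finger_gap"],3))
    print('xax',np.round(r[:,0],3),'zax',np.round(r[:,2],3))
    return s,r
E
python3 - <<'E'
from h import *
st()
for n,b in(("top",(308,180,378,258)),("scene",(290,228,375,282))):
    p=np.load(n+'.npz')['p'];x0,y0,x1,y1=b
    m=cv2.inRange(cv2.cvtColor(p,cv2.COLOR_RGB2HSV)[y0:y1,x0:x1],(12,110,60),(28,255,255))
    k,l,s,c=cv2.connectedComponentsWithStats(m)
    for i in range(1,k):
        if s[i,4]>10:
            u=c[i]+[x0,y0];print(n,s[i,4],np.round(u,1),[loc(cast(n,*u,z)) for z in(.036,.041,.046)])
E
```

```text
t0.77 tcp [0.2905 0.4224 0.3891] loc [-525.7  583.6] F [1.53 0.46 0.66] q [ 0.81  0.2   0.26  1.63 -0.    1.31] gap 0.0
xax [-0.878  0.478 -0.   ] zax [ 0.  0. -1.]
top 57 [333.7 203. ] [array([30.3, 40.1]), array([29.3, 40.3]), array([28.2, 40.5])]
top 57 [358.1 216.9] [array([ 30.3, -44.3]), array([ 29.2, -43.7]), array([ 28.1, -43.2])]
top 59 [324.7 219. ] [array([-26.2,  39.9]), array([-27. ,  40.1]), array([-27.9,  40.3])]
top 55 [349.3 232.6] [array([-25. , -44.2]), array([-25.9, -43.6]), array([-26.8, -43.1])]
scene 40 [339.6 236.7] [array([32.2, 53. ]), array([29.7, 44.9]), array([27.3, 36.8])]
scene 43 [317.4 238. ] [array([-24.5,  53.1]), array([-26.5,  45. ]), array([-28.5,  36.9])]
scene 52 [325.4 256.8] [array([-23.7, -32.3]), array([-25.7, -39.7]), array([-27.7, -47.2])]
scene 51 [348.7 255.4] [array([ 32.5, -33. ]), array([ 30. , -40.4]), array([ 27.6, -47.8])]
```

play_rows --steps '[{"claw":255,"dp":[-0.0386,-0.0138,0],"angular":[0,0,0]},{"claw":255,"dp":[-0.0386,-0.0138,0],"angular":[0,0,0]},{"claw":255,"dp":[-0.0386,-0.0138,0],"angular":[0,0,0]},{"claw":255,"dp":[-0.0386,-0.0138,0],"angular":[0,0,0]},{"claw":255,"dp":[-0.0289,-0.0269,0],"angular":[0,0,0]},{"claw":255,"dp":[-0.0289,-0.0269,0],"angular":[0,0,0]},{"claw":255,"dp":[-0.0289,-0.0269,0],"angular":[0,0,0]},{"claw":255,"dp":[-0.0289,-0.0269,0],"angular":[0,0,0]}]'

```text
clock: 1.43
tcp_pos: [0.449, 0.1493, 0.3889]
orientation: [-0.0, 0.247, 0.969, -0.0]
wrist_force: [1.0, 0.4, -0.1]
finger_gap: 0.0002
```

play_rows --steps '[{"claw":255,"dp":[-0.0289,-0.0269,0],"angular":[0,0,0]},{"claw":255,"dp":[-0.0289,-0.0269,0],"angular":[0,0,0]},{"claw":255,"dp":[-0.0289,-0.0269,0],"angular":[0,0,0]},{"claw":255,"dp":[-0.0289,-0.0269,0],"angular":[0,0,0]},{"claw":255,"dp":[-0.0187,-0.0323,0],"angular":[0,0,0]},{"claw":255,"dp":[-0.0187,-0.0323,0],"angular":[0,0,0]},{"claw":255,"dp":[-0.0187,-0.0323,0],"angular":[0,0,0]},{"claw":255,"dp":[-0.0187,-0.0323,0],"angular":[0,0,0]}]'

```text
clock: 2.1
tcp_pos: [0.5022, -0.1497, 0.3888]
orientation: [-0.0, 0.247, 0.969, 0.0]
wrist_force: [0.6, -0.8, -0.1]
finger_gap: 0.0003
```

play_rows --steps '[{"claw":255,"dp":[-0.0187,-0.0323,0],"angular":[0,0,0]},{"claw":255,"dp":[-0.0187,-0.0323,0],"angular":[0,0,0]},{"claw":255,"dp":[-0.0187,-0.0323,0],"angular":[0,0,0]},{"claw":255,"dp":[-0.0187,-0.0323,0],"angular":[0,0,0]},{"claw":255,"dp":[-0.0187,-0.0323,0],"angular":[0,0,0]},{"claw":255,"dp":[-0.0187,-0.0323,0],"angular":[0,0,0]},{"claw":255,"dp":[-0.0187,-0.0323,0],"angular":[0,0,0]},{"claw":255,"dp":[0,0,0],"angular":[0,0,0]}]'

```text
clock: 2.77
tcp_pos: [0.5083, -0.4158, 0.3844]
orientation: [-0.002, 0.25, 0.968, 0.0]
wrist_force: [-0.6, 1.3, -1.6]
finger_gap: 0.0001
```

Run:
```python
from h import *
s,r=st();t=np.r_[C+.066*ex-.042*ey,s["tcp_pos"][2]];print('to FR tool',np.round(r.T@(t-s["tcp_pos"]),4))
```

```text
t2.77 tcp [ 0.5083 -0.4158  0.3844] loc [ 66.7 -48.1] F [-0.55  1.27 -1.63] q [-0.81  0.53  0.74  1.78 -0.   -0.3 ] gap 0.0
xax [-0.875  0.484  0.005] zax [-0.004  0.002 -1.   ]
to FR tool [0.0008 0.0061 0.    ]
```

play_rows --steps '[{"claw":255,"dp":[0,0.003,0.036],"angular":[0,0,0]},{"claw":255,"dp":[0,0.003,0.036],"angular":[0,0,0]},{"claw":255,"dp":[0,0,0.036],"angular":[0,0,0]},{"claw":255,"dp":[0,0,0.036],"angular":[0,0,0]},{"claw":255,"dp":[0,0,0.036],"angular":[0,0,0]},{"claw":255,"dp":[0,0,0.036],"angular":[0,0,0]},{"claw":255,"dp":[0,0,0.036],"angular":[0,0,0]},{"claw":255,"dp":[0,0,0.03],"angular":[0,0,0]}]'

```text
clock: 3.43
tcp_pos: [0.511, -0.4024, 0.1041]
orientation: [-0.001, 0.247, 0.969, 0.001]
wrist_force: [-0.4, -0.1, -0.8]
finger_gap: -0.0003
```

play_rows --steps '[{"claw":255,"dp":[0,0,0],"angular":[0,0,0]},{"claw":255,"dp":[0,0,0],"angular":[0,0,0]},{"claw":255,"dp":[0,0,0],"angular":[0,0,0]},{"claw":255,"dp":[0,0,0],"angular":[0,0,0]},{"claw":255,"dp":[0,0,0],"angular":[0,0,0]},{"claw":255,"dp":[0,0,0],"angular":[0,0,0]},{"claw":255,"dp":[0,0,0],"angular":[0,0,0]},{"claw":255,"dp":[0,0,0],"angular":[0,0,0]}]'

```text
clock: 4.1
tcp_pos: [0.5123, -0.404, 0.1081]
orientation: [0.001, 0.247, 0.969, -0.0]
wrist_force: [0.0, 0.5, 0.4]
finger_gap: 0.0002
```

Run:
```python
from h import *
s,r=st();t=np.r_[C+.066*ex-.042*ey,s["tcp_pos"][2]];print('to FR tool',np.round(r.T@(t-s["tcp_pos"]),4))
ims=[]
for n,(u,v) in(("scene",(330,230)),("top",(341,215))):
    p,d=env.read_camera(n);ims.append(cv2.resize(p[v-70:v+70,u-65:u+65,::-1],None,fx=3,fy=3,interpolation=cv2.INTER_CUBIC))
cv2.imwrite('pics/fr.png',np.hstack(ims))
```

```text
t4.10 tcp [ 0.5123 -0.404   0.1081] loc [ 64.7 -35.7] F [0.05 0.45 0.43] q [-0.79  0.52  0.04  1.08  0.   -0.29] gap 0.0
xax [-0.878  0.479 -0.001] zax [ 0.001 -0.001 -1.   ]
to FR tool [-0.0014 -0.0063  0.    ]
```

View pics/fr.png

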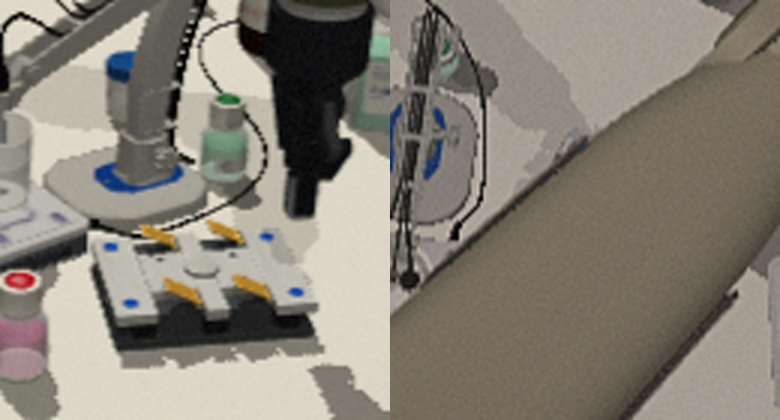

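The picture shows the shut fingertips hanging above the far-right dot (crop (300,215) over (297,292)). The lamp is clear of the arm, and all four shims are standing up. Moving down.

play_rows --steps '[{"claw":255,"dp":[-0.0014,-0.0063,0.01],"angular":[0,0,0]},{"claw":255,"dp":[0,0,0.015],"angular":[0,0,0]},{"claw":255,"dp":[0,0,0.015],"angular":[0,0,0]},{"claw":255,"dp":[0,0,0.01],"angular":[0,0,0]},{"claw":255,"dp":[0,0,0.006],"angular":[0,0,0]},{"claw":255,"dp":[0,0,0.002],"angular":[0,0,0]},{"claw":255,"dp":[0,0,0],"angular":[0,0,0]},{"claw":255,"dp":[0,0,0],"angular":[0,0,0]}]'

```text
clock: 4.87
tcp_pos: [0.5105, -0.4103, 0.0497]
orientation: [0.0, 0.247, 0.969, -0.0]
wrist_force: [0.8, -0.6, 0.5]
finger_gap: 0.0002
```

Run:
```python
from h import *
s,r=st();t=np.r_[C+.066*ex-.042*ey,s["tcp_pos"][2]];print('to FR tool',np.round(r.T@(t-s["tcp_pos"]),4))
```

```text
t4.87 tcp [ 0.5105 -0.4103  0.0497] loc [ 66.1 -42.1] F [ 0.75 -0.59  0.5 ] q [-0.8   0.57 -0.03  0.97  0.   -0.3 ] gap 0.0
xax [-0.878  0.479 -0.001] zax [ 0.001 -0.001 -1.   ]
to FR tool [ 0.0001  0.0001 -0.    ]
```

Positioned. Now small steps down (expected contact at TCP z ≈ 0.042).

play_rows --steps '[{"claw":255,"dp":[0,0,0.002],"angular":[0,0,0]},{"claw":255,"dp":[0,0,0.002],"angular":[0,0,0]},{"claw":255,"dp":[0,0,0.002],"angular":[0,0,0]},{"claw":255,"dp":[0,0,0.0015],"angular":[0,0,0]},{"claw":255,"dp":[0,0,0],"angular":[0,0,0]},{"claw":255,"dp":[0,0,0],"angular":[0,0,0]},{"claw":255,"dp":[0,0,0],"angular":[0,0,0]},{"claw":255,"dp":[0,0,0],"angular":[0,0,0]}]'

```text
clock: 5.53
tcp_pos: [0.5104, -0.41, 0.0421]
orientation: [0.0, 0.247, 0.969, -0.0]
wrist_force: [0.0, 1.4, 4.2]
finger_gap: -0.0004
```

play_rows --steps '[{"claw":255,"dp":[0,0,0.001],"angular":[0,0,0]},{"claw":255,"dp":[0,0,0],"angular":[0,0,0]},{"claw":255,"dp":[0,0,0],"angular":[0,0,0]},{"claw":255,"dp":[0,0,0],"angular":[0,0,0]},{"claw":255,"dp":[0,0,0],"angular":[0,0,0]},{"claw":255,"dp":[0,0,0],"angular":[0,0,0]},{"claw":255,"dp":[0,0,0],"angular":[0,0,0]},{"claw":255,"dp":[0,0,0],"angular":[0,0,0]}]'

```text
clock: 6.2
tcp_pos: [0.5104, -0.41, 0.042]
orientation: [0.0, 0.247, 0.969, -0.0]
wrist_force: [-1.7, 2.7, 9.9]
finger_gap: -0.0002
```

play_rows --steps '[{"claw":255,"dp":[0,0,0.001],"angular":[0,0,0]},{"claw":255,"dp":[0,0,0],"angular":[0,0,0]},{"claw":255,"dp":[0,0,0],"angular":[0,0,0]},{"claw":255,"dp":[0,0,0],"angular":[0,0,0]},{"claw":255,"dp":[0,0,0],"angular":[0,0,0]},{"claw":255,"dp":[0,0,0],"angular":[0,0,0]},{"claw":255,"dp":[0,0,0],"angular":[0,0,0]},{"claw":255,"dp":[0,0,0],"angular":[0,0,0]}]'

```text
clock: 6.87
tcp_pos: [0.5104, -0.41, 0.042]
orientation: [0.001, 0.247, 0.969, -0.0]
wrist_force: [-2.6, 4.0, 14.6]
finger_gap: 0.0
```

The far-right corner is firm: 15 N and no dip. Next is near right, 132 mm along tool +x.

play_rows --steps '[{"claw":255,"dp":[0,0,-0.016],"angular":[0,0,0]},{"claw":255,"dp":[0,0,-0.016],"angular":[0,0,0]},{"claw":255,"dp":[0.022,0,0],"angular":[0,0,0]},{"claw":255,"dp":[0.033,0,0],"angular":[0,0,0]},{"claw":255,"dp":[0.033,0,0],"angular":[0,0,0]},{"claw":255,"dp":[0.033,0,0],"angular":[0,0,0]},{"claw":255,"dp":[0.011,0,0],"angular":[0,0,0]},{"claw":255,"dp":[0,0,0.01],"angular":[0,0,0]}]'

```text
clock: 7.53
tcp_pos: [0.3924, -0.3454, 0.0626]
orientation: [-0.0, 0.248, 0.969, 0.0]
wrist_force: [0.7, -0.0, 0.5]
finger_gap: -0.0002
```

play_rows --steps '[{"claw":255,"dp":[0,0,0.01],"angular":[0,0,0]},{"claw":255,"dp":[0,0,0],"angular":[0,0,0]},{"claw":255,"dp":[0,0,0],"angular":[0,0,0]},{"claw":255,"dp":[0,0,0],"angular":[0,0,0]},{"claw":255,"dp":[0,0,0],"angular":[0,0,0]},{"claw":255,"dp":[0,0,0],"angular":[0,0,0]},{"claw":255,"dp":[0,0,0],"angular":[0,0,0]},{"claw":255,"dp":[0,0,0],"angular":[0,0,0]}]'

```text
clock: 8.2
tcp_pos: [0.3946, -0.3469, 0.0519]
orientation: [0.0, 0.247, 0.969, -0.0]
wrist_force: [-0.6, -0.8, -0.5]
finger_gap: -0.0
```

Run:
```python
from h import *
s,r=st();t=np.r_[C-.066*ex-.042*ey,.042];print('to NR tool',np.round(r.T@(t-s["tcp_pos"]),4))
```

```text
t8.20 tcp [ 0.3946 -0.3469  0.0519] loc [-66.1 -41.9] F [-0.62 -0.83 -0.53] q [-0.87  0.35 -0.39  0.83  0.   -0.37] gap -0.0
xax [-0.878  0.479 -0.   ] zax [ 0. -0. -1.]
to NR tool [-0.0001 -0.0001  0.0099]
```

play_rows --steps '[{"claw":255,"dp":[0,0,0.003],"angular":[0,0,0]},{"claw":255,"dp":[0,0,0.003],"angular":[0,0,0]},{"claw":255,"dp":[0,0,0.002],"angular":[0,0,0]},{"claw":255,"dp":[0,0,0.002],"angular":[0,0,0]},{"claw":255,"dp":[0,0,0.001],"angular":[0,0,0]},{"claw":255,"dp":[0,0,0.001],"angular":[0,0,0]},{"claw":255,"dp":[0,0,0],"angular":[0,0,0]},{"claw":255,"dp":[0,0,0],"angular":[0,0,0]}]'

```text
clock: 8.87
tcp_pos: [0.3943, -0.3466, 0.0419]
orientation: [0.0, 0.247, 0.969, -0.0]
wrist_force: [-4.5, 5.0, 20.2]
finger_gap: 0.0002
```

The near-right corner is firm too (20 N, no dip). Next is near left.

play_rows --steps '[{"claw":255,"dp":[0,0,-0.016],"angular":[0,0,0]},{"claw":255,"dp":[0,0,-0.016],"angular":[0,0,0]},{"claw":255,"dp":[0,0.022,0],"angular":[0,0,0]},{"claw":255,"dp":[0,0.025,0],"angular":[0,0,0]},{"claw":255,"dp":[0,0.025,0],"angular":[0,0,0]},{"claw":255,"dp":[0,0.012,0],"angular":[0,0,0]},{"claw":255,"dp":[0,0,0.01],"angular":[0,0,0]},{"claw":255,"dp":[0,0,0.01],"angular":[0,0,0]}]'

```text
clock: 9.53
tcp_pos: [0.4353, -0.2731, 0.0515]
orientation: [0.001, 0.246, 0.969, -0.001]
wrist_force: [0.4, 0.7, 0.1]
finger_gap: 0.0003
```

play_rows --steps '[{"claw":255,"dp":[0,0,0],"angular":[0,0,0]},{"claw":255,"dp":[0,0,0],"angular":[0,0,0]},{"claw":255,"dp":[0,0,0.003],"angular":[0,0,0]},{"claw":255,"dp":[0,0,0.003],"angular":[0,0,0]},{"claw":255,"dp":[0,0,0.003],"angular":[0,0,0]},{"claw":255,"dp":[0,0,0.002],"angular":[0,0,0]},{"claw":255,"dp":[0,0,0.001],"angular":[0,0,0]},{"claw":255,"dp":[0,0,0],"angular":[0,0,0]}]'

```text
clock: 10.2
tcp_pos: [0.4344, -0.2731, 0.0398]
orientation: [-0.0, 0.247, 0.969, -0.0]
wrist_force: [-1.8, 0.4, 3.4]
finger_gap: -0.0002
```

Run:
```python
from h import *
s,r=st();t=np.r_[C-.066*ex+.042*ey,.042];print('to NL tool',np.round(r.T@(t-s["tcp_pos"]),4))
```

```text
t10.20 tcp [ 0.4344 -0.2731  0.0398] loc [-66.4  41.9] F [-1.77  0.35  3.4 ] q [-0.72  0.35 -0.43  0.79 -0.   -0.22] gap -0.0
xax [-0.878  0.479  0.   ] zax [-0. -0. -1.]
to NL tool [-0.0004  0.0001 -0.0022]
```

The near-left corner gives: TCP at 0.0398 with only 3.4 N. I'll press it to its stop.

play_rows --steps '[{"claw":255,"dp":[0,0,0.001],"angular":[0,0,0]},{"claw":255,"dp":[0,0,0.001],"angular":[0,0,0]},{"claw":255,"dp":[0,0,0.001],"angular":[0,0,0]},{"claw":255,"dp":[0,0,0.0005],"angular":[0,0,0]},{"claw":255,"dp":[0,0,0.0005],"angular":[0,0,0]},{"claw":255,"dp":[0,0,0],"angular":[0,0,0]},{"claw":255,"dp":[0,0,0],"angular":[0,0,0]},{"claw":255,"dp":[0,0,0],"angular":[0,0,0]}]'

```text
clock: 10.87
tcp_pos: [0.4343, -0.2728, 0.0372]
orientation: [-0.0, 0.247, 0.969, -0.0]
wrist_force: [-6.6, 3.0, 17.1]
finger_gap: -0.0003
```

It's at the hard stop: 4.8 mm down with 17 N. Let it up, move 31 mm in plate +x to the shim point, and stop above it.

play_rows --steps '[{"claw":255,"dp":[0,0,-0.012],"angular":[0,0,0]},{"claw":255,"dp":[0,0,-0.014],"angular":[0,0,0]},{"claw":255,"dp":[0,0,-0.014],"angular":[0,0,0]},{"claw":255,"dp":[0,0,0],"angular":[0,0,0]},{"claw":255,"dp":[-0.016,0,0],"angular":[0,0,0]},{"claw":255,"dp":[-0.0155,0,0],"angular":[0,0,0]},{"claw":255,"dp":[0,0,0],"angular":[0,0,0]},{"claw":255,"dp":[0,0,0],"angular":[0,0,0]}]'

```text
clock: 11.53
tcp_pos: [0.4624, -0.288, 0.0748]
orientation: [-0.0, 0.247, 0.969, 0.0]
wrist_force: [0.8, 0.3, -0.8]
finger_gap: -0.0
```

Run:
```python
from h import *
s,r=st();t=np.r_[C-.035*ex+.042*ey,.045];print('to shim NL tool',np.round(r.T@(t-s["tcp_pos"]),4))
p,d=env.read_camera("scene");u,v=325,245
cv2.imwrite('pics/shim1.png',cv2.resize(p[v-45:v+45,u-60:u+60,::-1],None,fx=6,fy=6,interpolation=cv2.INTER_CUBIC))
```

```text
t11.53 tcp [ 0.4624 -0.288   0.0748] loc [-34.7  42.2] F [ 0.77  0.26 -0.84] q [-0.7   0.36 -0.31  0.9   0.   -0.21] gap -0.0
xax [-0.878  0.479  0.001] zax [-0.     0.001 -1.   ]
to shim NL tool [ 0.0003 -0.0002  0.0298]
```

View pics/shim1.png

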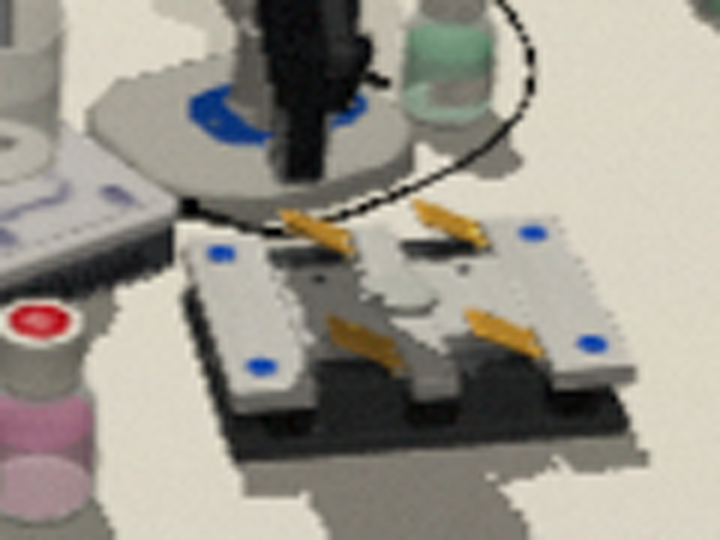

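The fingertip at (302,175) stands over the free end of the near-left shim (290,215). The plate is level again and all shims are up. Pressing down.

play_rows --steps '[{"claw":255,"dp":[0,0,0.006],"angular":[0,0,0]},{"claw":255,"dp":[0,0,0.006],"angular":[0,0,0]},{"claw":255,"dp":[0,0,0.005],"angular":[0,0,0]},{"claw":255,"dp":[0,0,0.004],"angular":[0,0,0]},{"claw":255,"dp":[0,0,0.004],"angular":[0,0,0]},{"claw":255,"dp":[0,0,0.003],"angular":[0,0,0]},{"claw":255,"dp":[0,0,0.002],"angular":[0,0,0]},{"claw":255,"dp":[0,0,0],"angular":[0,0,0]}]'

```text
clock: 12.25
tcp_pos: [0.4623, -0.2881, 0.0453]
orientation: [0.0, 0.247, 0.969, 0.0]
wrist_force: [-0.3, 0.1, 0.2]
finger_gap: 0.0002
```

play_rows --steps '[{"claw":255,"dp":[0,0,0.0005],"angular":[0,0,0]},{"claw":255,"dp":[0,0,0.0005],"angular":[0,0,0]},{"claw":255,"dp":[0,0,0],"angular":[0,0,0]},{"claw":255,"dp":[0,0,0],"angular":[0,0,0]},{"claw":255,"dp":[0,0,0],"angular":[0,0,0]},{"claw":255,"dp":[0,0,0],"angular":[0,0,0]},{"claw":255,"dp":[0,0,0],"angular":[0,0,0]},{"claw":255,"dp":[0,0,0],"angular":[0,0,0]}]'

```text
clock: 12.92
tcp_pos: [0.4627, -0.2884, 0.0451]
orientation: [0.001, 0.247, 0.969, -0.0]
wrist_force: [1.2, -0.8, 1.9]
finger_gap: -0.0002
```

play_rows --steps '[{"claw":255,"dp":[0,0,0.0005],"angular":[0,0,0]},{"claw":255,"dp":[0,0,0.0005],"angular":[0,0,0]},{"claw":255,"dp":[0,0,0.0005],"angular":[0,0,0]},{"claw":255,"dp":[0,0,0],"angular":[0,0,0]},{"claw":255,"dp":[0,0,0],"angular":[0,0,0]},{"claw":255,"dp":[0,0,0],"angular":[0,0,0]},{"claw":255,"dp":[0,0,0],"angular":[0,0,0]},{"claw":255,"dp":[0,0,0],"angular":[0,0,0]}]'

```text
clock: 13.58
tcp_pos: [0.4628, -0.2884, 0.0449]
orientation: [0.001, 0.247, 0.969, -0.0]
wrist_force: [-1.8, 1.3, 11.8]
finger_gap: -0.0001
```

play_rows --steps '[{"claw":255,"dp":[0,0,-0.01],"angular":[0,0,0]},{"claw":255,"dp":[0,0,-0.015],"angular":[0,0,0]},{"claw":255,"dp":[0,0,-0.015],"angular":[0,0,0]},{"claw":255,"dp":[0,0,0],"angular":[0,0,0]},{"claw":255,"dp":[0.016,0,0],"angular":[0,0,0]},{"claw":255,"dp":[0.0155,0,0],"angular":[0,0,0]},{"claw":255,"dp":[0,0,0],"angular":[0,0,0]},{"claw":255,"dp":[0,0,0],"angular":[0,0,0]}]'

```text
clock: 14.25
tcp_pos: [0.4339, -0.2724, 0.0827]
orientation: [-0.001, 0.247, 0.969, 0.0]
wrist_force: [0.4, -0.2, 0.1]
finger_gap: -0.0004
```

Run:
```python
from h import *
s,r=st();t=np.r_[C-.066*ex+.042*ey,.042];print('to NL tool',np.round(r.T@(t-s["tcp_pos"]),4))
p,d=env.read_camera("scene");u,v=325,245
cv2.imwrite('pics/shim2.png',cv2.resize(p[v-45:v+45,u-60:u+60,::-1],None,fx=6,fy=6,interpolation=cv2.INTER_CUBIC))
```

```text
t14.25 tcp [ 0.4339 -0.2724  0.0827] loc [-67.2  42.3] F [ 0.42 -0.21  0.15] q [-0.72  0.3  -0.38  0.89  0.   -0.22] gap -0.0
xax [-0.878  0.479  0.001] zax [-0.001  0.001 -1.   ]
to NL tool [-0.0013 -0.0003  0.0407]
```

View pics/shim2.png

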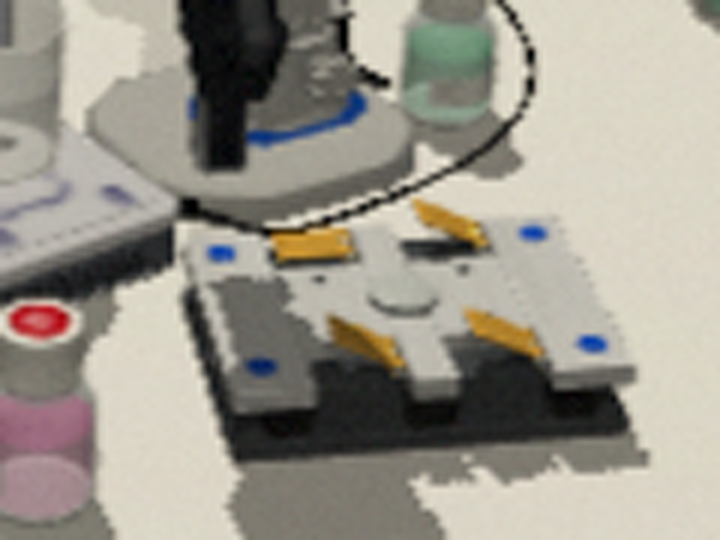

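The near-left shim now lies flat at (313,246), the other three stand up and the plate is level. One light press on the near-left dot will check that it's firm, then I'll retreat upward.

play_rows --steps '[{"claw":255,"dp":[0,0,0.012],"angular":[0,0,0]},{"claw":255,"dp":[0,0,0.012],"angular":[0,0,0]},{"claw":255,"dp":[0,0,0.008],"angular":[0,0,0]},{"claw":255,"dp":[0,0,0.005],"angular":[0,0,0]},{"claw":255,"dp":[0,0,0.003],"angular":[0,0,0]},{"claw":255,"dp":[0,0,0.002],"angular":[0,0,0]},{"claw":255,"dp":[0,0,0],"angular":[0,0,0]},{"claw":255,"dp":[0,0,0],"angular":[0,0,0]}]'

```text
clock: 14.97
tcp_pos: [0.4347, -0.2729, 0.0417]
orientation: [-0.0, 0.247, 0.969, 0.0]
wrist_force: [-1.1, 2.2, 3.5]
finger_gap: 0.0001
```

play_rows --steps '[{"claw":255,"dp":[0,0,-0.015],"angular":[0,0,0]},{"claw":255,"dp":[0,0,-0.02],"angular":[0,0,0]},{"claw":255,"dp":[0,0,-0.03],"angular":[0,0,0]},{"claw":255,"dp":[0,0,-0.03],"angular":[0,0,0]},{"claw":255,"dp":[0,0,-0.02],"angular":[0,0,0]},{"claw":255,"dp":[0,0,0],"angular":[0,0,0]},{"claw":255,"dp":[0,0,0],"angular":[0,0,0]},{"claw":255,"dp":[0,0,0],"angular":[0,0,0]}]'

```text
clock: 15.63
tcp_pos: [0.4345, -0.2729, 0.1559]
orientation: [-0.0, 0.247, 0.969, 0.0]
wrist_force: [-0.6, -0.3, -0.5]
finger_gap: -0.0001
```

Run:
```python
from h import *
st()
p,d=env.read_camera("scene")
for x in dots("scene",p,(290,228,375,282)):print(*x)
u,v=325,240
cv2.imwrite('pics/end.png',cv2.resize(p[v-70:v+70,u-90:u+90,::-1],None,fx=4,fy=4,interpolation=cv2.INTER_CUBIC))
```

```text
t15.63 tcp [ 0.4345 -0.2729  0.1559] loc [-66.4  42.1] F [-0.55 -0.31 -0.52] q [-0.72  0.24 -0.27  1.07  0.   -0.22] gap -0.0
xax [-0.878  0.479  0.   ] zax [-0.  0. -1.]
8 [353.5 238.5] [ 0.5513 -0.3349  0.034 ]
9 [301.4 241.7] [ 0.4353 -0.2712  0.034 ]
11 [363.3 256.8] [ 0.5113 -0.4086  0.034 ]
11 [308.  260.6] [ 0.3948 -0.3453  0.034 ]
```

View pics/end.png

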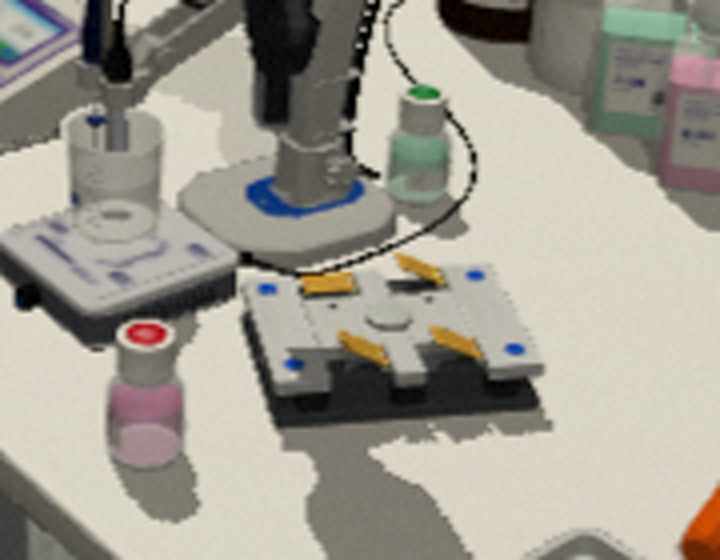

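The picture shows the near-left shim flat (328,284), the other three standing up, the dots within 1 mm of where they started, and the vials where they were. The tool is clear, so I'm handing in.

```bash
python3 -c "
from workcell import env
print(env.hand_in())"
```

```text
the job is handed in; nothing more can be done
None
```

The near-left corner was the one that rocked. I pressed it to its stop, let it up, pressed its shim flat, and handed the job in at about 16 s; no verdict is reported.

- **Finding the corner:** far right and near right held firm under 15 N and 20 N. Near left gave way, dipping about 4.8 mm to its stop at 17 N. I didn't press far left, since the rocking corner was already found.
- **Shim:** it was pressed down to the flat height (about 37 mm at the fingertip) with 12 N, and it stayed flat.
- **Last checks:** pressing the near-left dot again with 3.5 N gave no visible dip. That force is at the low end of the 3 to 6 N that makes a loose corner dip. It had given way by 2.2 mm at 3.4 N before the shim was flattened.
- **Last picture:** the other three shims stand up, the plate's dots are within 1 mm of their start, and both vials look untouched. I didn't separately check the screwdriver, tape roll or sample pot, but the tool never went near them. The tool was clear with no contact force, and none of the checks disagreed.

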